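# Fetch the ramekin from the pull-out basket behind the condiments

## Robot

A 7-joint arm with a two-finger parallel gripper is mounted at the origin on a cart in front of the work surface, level with it; the furniture and walls round the work are solid. World frame = base frame: x ahead of the robot, y to its left, z up, the work surface at z = 0. Lengths are in m, angles in rad, forces in N, time in s.
With the tool pointing down it reaches from about 0.4 to 0.85 m from the base axis. Payload 4.4 kg.
Tool frame: the origin (TCP) lies at the very end of the fingers, on their centre line; the grasp point (between the pads) lies 19 mm behind it (arm.hold_point_z is the distance from the TCP to the grasp point, in m); z points along the fingers, y is the line along which they close (so a half turn about z gives the same grasp; the last joint's range is limited). The gripper opens to 94 mm and grips with 3 to 60 N. Pads are 16 mm wide; open, the fingers measure 119 mm over their backs; the gripper's body (75 mm by 177 mm) begins 78 mm behind the grasp point.
Start: joints at [1.246, 0.628, 0.038, 1.517, -0.027, 0.996, -0.02], TCP at [0.166, -0.628, 0.205] pointing down, gripper open.
Joint ranges: [-3.06, 3.06], [-0.37, 2.12], [-1.25, 1.32], [0.18, 2.47], [-1.1, 4.24], [0.23, 1.98], [-2.94, 2.94]. Speed limits (rad/s): [2.57, 2.57, 3.14, 3.14, 3.14, 3.14, 3.14].

## Interface

Orientations are given as [roll, pitch, yaw] about the fixed x, y, z axes, in that order (R = Rz(yaw) Ry(pitch) Rx(roll)).
In Python, from rig import arm gives the robot as it stands.
- The arm moves only by the tool drive_tool, never from a script. Its argument "series" is one flat list of numbers, 4 for each row, row after row: the shift along the tool's x, y, z in cm, then the turn about the tool's z in rad. In form: [x, y, z, spin, x, y, z, spin, ...]. A call has exactly 8 rows; each row shifts and turns the commanded pose from where the row before left it, along the tool's axes as they then stand; what a row does not reach is not made up. A row lasts 1/10 s, in which the tool goes at most 50 mm and 8.59 degrees, less where a joint would pass 70% of its speed; a pose out of reach is approached as far as the arm can. A call with a gripper value outside its range is refused whole. "fingers" is the finger opening in cm, from 0 to 9.4, set as the call begins (left out, the last holds). The fingers move at their own pace and stop on an object; "newtons" is the grip in N (left out, the last holds). Time passes only in rows, so rows that do not move let the fingers close, or fill a call up. It gives the time, the measured TCP pose, the force, the opening and the grip force at its end, in the units of the state.
- arm.get_state(): the state, without advancing time (a new reading comes with each control period).
- arm.read_camera(name): name is "side" or "top"; returns the picture (480x640x3 uint8, red, green, blue); there is no depth.
- arm.camera_params(name): a dict with "fx", "fy", "cx", "cy" (pixels), "extrinsics" (4x4, takes a point from camera to world coordinates). Camera axes: x right, y up, looking along -z (the intrinsics and any distortion apply to the point x, -y, -z); pixel columns grow to the right and rows downward; lengths in m; the calibration is good to about 2 mm. A picture is of the moment at which its call begins. camera_params takes no time and is no camera call.
- arm.finish_job(): hands the job in; it is judged then, once.
The state is a dict: "time": time; "joint_pos": joint angles; "qd": joint speeds; "effort": joint torques, N m; "ee_pos": TCP position; "eef_rot": TCP orientation; "wrist_force": force on the tool from outside, world axes, zero at the start; "ft_torque": the same for the moment, N m; "finger_gap": opening from 0.0 (shut) to 1.0 (fully open); "grip_force": force on a finger pad.
Only numpy, scipy, OpenCV 4.12 (cv2) and the standard library are available. Lean on these libraries where they do the work, as an engineer would, in place of code of your own. Each camera call takes 0.05 s, during which the arm holds its last target. There are 200 camera calls.

## Task

I need the ramekin from the wire pull-out basket on the scale for portioning, but the salt box, the pepper mill and the sauce bottle stand in the basket's way. First stand all three on the wooden board at the side, then pull the basket out by its handle and put the ramekin upright on the middle of the scale's tray. Push the basket fully home, with the tin and the spice tub still standing where they were in it, and put the salt box, the mill and the sauce bottle back, each upright on the very spot where it stood; tip nothing over.

Things in the scene. Friction and masses are not known exactly. Their poses are not given: they have to be found in the camera images.
- salt_box: tall cardboard box of coarse salt, top torn open, stands upright before the basket: 112 mm along its own x, 56 mm along its own y, 192 mm high; 0.43 to 0.87 kg. Origin: centre of its underside, z up. Grip it across the 56 mm, near the top (about 170 mm up), firmly: it is heavy and can pivot in the fingers. It, the mill and the sauce bottle stand in a row, in any order
- pepper_mill: turned wooden pepper mill, round, 160 mm high, 58 mm across at the foot, about 0.18 kg; origin at the centre of its underside, z up. Its ball-shaped head, 50 mm across, lies 116 to 149 mm above the table; grip it at about 130 mm. The head does not turn
- sauce_bottle: squeeze bottle of sauce, dark label, red screw cap, upright, 204 mm high, 0.24 kg; the flat body is 47 mm along its own x and 78 mm along its own y; the cap is round, 47 mm across, 177 to 204 mm above the underside. Origin: centre of its underside, z up. Grip it by the cap
- ramekin: small plain white open cup, 65 mm across the rim, 48 mm across the foot, 40 mm high, 0.11 kg, standing in the basket in one of three places side by side. Origin: centre of its underside. Grip it across the rim, with the fingers fore and aft in the basket (about 28 mm free before it and 65 mm behind it; only 15 to 25 mm to its neighbours)
- tin: closed food tin with a green label, 57 mm across, 72 mm high, stands in the basket and stays there; origin at the centre of its underside. (The basket's inside is 165 mm deep and 263 mm wide, its floor 16 mm above the table)
- spice_tub: deli tub of brown spice with a yellow lid, 72 mm across, 78 mm high, stands in the basket and stays there; origin at the centre of its underside
- basket (a joint): how far the basket is pulled out, in m: 0 fully home, 0.14 at the stop; it slides on a fixed wire frame with about 1.5 N of friction and stays where left. The frame's roof of thin rods, 105 mm high, begins 37 mm behind the front wall of the closed basket, so the ramekin can be lifted out freely only once the basket is out by 0.10 m or more; the condiments in front stop it at about 0.06 m
- basket_handle (a point): middle of the basket's handle, a level steel bar 8 mm thick and 90 mm long, 78 mm above the table, 40 mm before the basket's front wall (wall 56 mm high). x points into the frame: pull along -x, push home along +x; y runs along the bar. Pinch it from above, one finger before and one behind it, fingertips above the wall's 56 mm
- board: maple cutting board lying fixed on the table at the left or right of the basket, 320 mm along its x, 200 mm along its y, 20 mm thick; origin at the centre of its underside, on the table. Empty: the place to stand the three condiments meanwhile, for instance in a row along its x, 93 mm apart
- tray_centre (a point): centre of the top of the square tray (128 x 134 mm, 45 mm above the table) of the low portion scale, which stands fixed on the other side of the basket from the board; z up
There are look-alikes about, which are no part of the job. Leave any black look-alike of the ramekin alone.

How it is judged:
By the outcome, as a careful person would: the job done as asked, in the order asked, and still so for the second after the job is handed in, with the robot touching nothing.
It also fails if it takes over 146 s, if anything falls off the work surface, if the arm or the gripper's body presses on something with over 40 N, if the wrist force passes 120 N, or if a joint passes its speed limit or range.

## Working session

There is one attempt and no reset: what is moved stays moved. The work goes in short steps, Python scripts to look and compute and a tool call to move; the robot and the scene stay as the last step left them, time stands still between calls to the robot, and variables do not carry over. Pictures are saved under pics/ and viewed, at most 14 in all, crops included, and the job is handed in when it is done.

Besides the shell and the picture viewer there is one more tool, called after ">>>" in YAML: its name, and indented under it one key for each argument. drive_tool: Moves the arm, as the interface text tells. Its arguments: {"type":"object","properties":{"series":{"type":"array"},"fingers":{"type":"number"},"newtons":{"type":"number"}},"required":["series"]}

```bash
mkdir -p pics; ls
python3 - <<'E'
from rig import arm
import cv2
print(arm.get_state(), arm.hold_point_z)
for n in("top","side"):
    cv2.imwrite(f"pics/{n}0.png",arm.read_camera(n)[:,:,::-1]); print(arm.camera_params(n))
E
```

```text
pics
{'time': 0.0, 'joint_pos': array([ 1.24615988,  0.62934063,  0.03844904,  1.51835319, -0.02703018,
        0.99632127, -0.01998481]), 'qd': array([-7.81458650e-04, -1.12841884e-03, -1.29258976e-05,  1.61992251e-03,
        2.19791617e-04, -5.43826048e-04,  1.60171064e-03]), 'effort': array([ 3.24200869e-06, -5.49721813e+01,  1.14376701e+00, -1.86634326e+01,
       -5.21078263e-02,  2.35358707e-02,  1.37335273e-04]), 'ee_pos': array([ 0.16623155, -0.62768743,  0.20456257]), 'eef_rot': array([-3.13968813e+00,  3.56872709e-06,  2.58829813e-01]), 'wrist_force': array([-0.0929078 ,  0.79257841,  0.28031861]), 'ft_torque': array([-0.01913452, -0.04750532, -0.00641463]), 'grip_force': 0.0, 'finger_gap': 0.9994091016957879} 0.0188
{'fx': 475.41573374617315, 'fy': 475.41573374617315, 'cx': 327.5037441078449, 'cy': 237.69823860303393, 'extrinsics': array([[ 0.01244252,  0.9932161 , -0.11561561,  0.41452526],
       [-0.99928498,  0.00822272, -0.03690406, -0.02024152],
       [-0.03570303,  0.11599212,  0.99260824,  1.16700834],
       [ 0.        ,  0.        ,  0.        ,  1.        ]])}
{'fx': 537.3521757750796, 'fy': 537.3521757750796, 'cx': 311.27891470864284, 'cy': 250.08886882887185, 'extrinsics': array([[-0.82820525,  0.28988479, -0.47962784, -0.14586892],
       [-0.56039521, -0.43718223,  0.70344077,  1.02868523],
       [-0.00576799,  0.85137448,  0.52452667,  0.85047293],
       [ 0.        ,  0.        ,  0.        ,  1.        ]])}
```

View pics/top0.png

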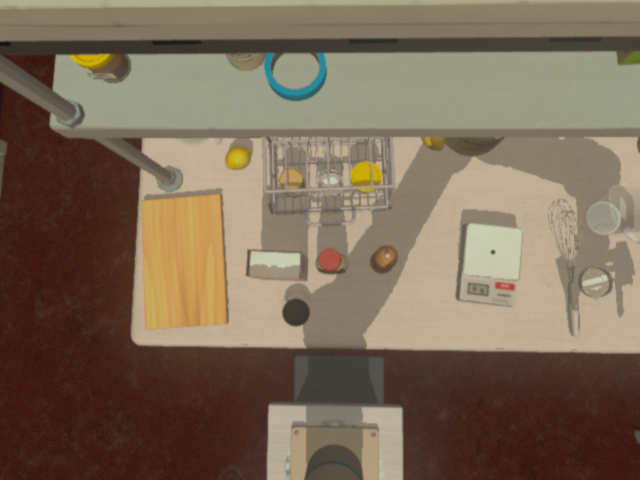

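View pics/side0.png

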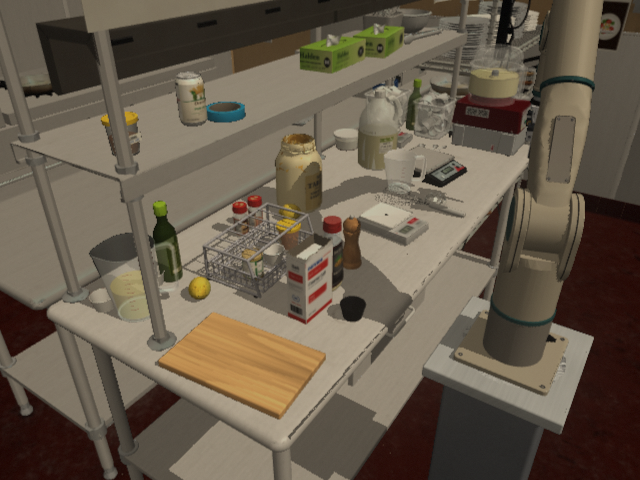

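Candidates for the ramekin in the top view:
- white cup in the basket at (330,183)
- black cup at (296,312), a look-alike
- glass or white cups at (603,218) and (595,282)
- white pot at (345,139) in the side view

The description fits the white cup in the middle of the basket. I'll check it in a close crop.

Run:
```python
import cv2
t=cv2.imread("pics/top0.png");s=cv2.imread("pics/side0.png")
cv2.imwrite("pics/c1.png",cv2.resize(t[130:330,235:415],None,fx=3,fy=3,interpolation=cv2.INTER_CUBIC)[:600])
cv2.imwrite("pics/c2.png",cv2.resize(s[190:330,195:375],None,fx=4,fy=4,interpolation=cv2.INTER_CUBIC))
```

```text
(no output)
```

View pics/c1.png

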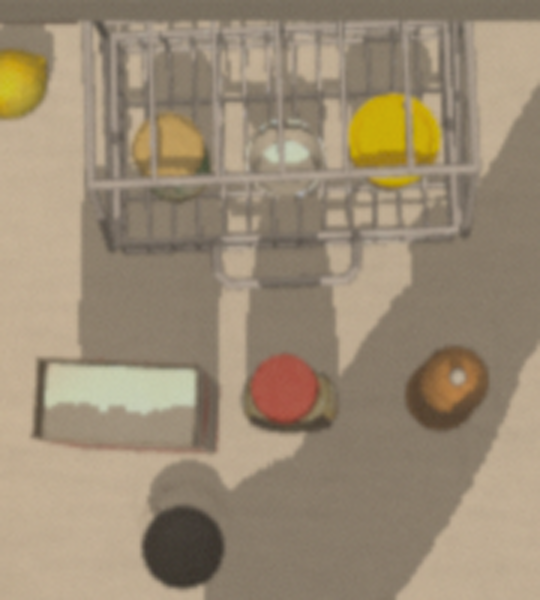

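View pics/c2.png

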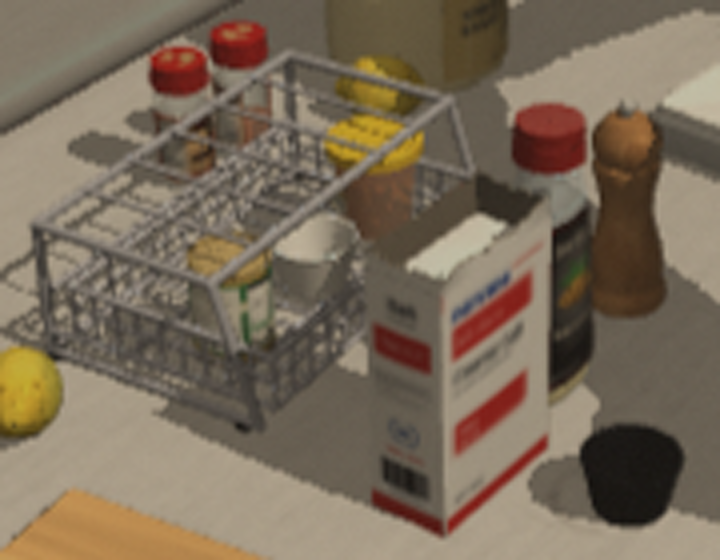

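```bash
cat > h.py <<'E'
from rig import arm
import numpy as np, cv2
P={n:arm.camera_params(n) for n in("top","side")}
def ray(n,p):
    c=P[n];E=c["extrinsics"];d=np.array([(p[0]-c["cx"])/c["fx"],-(p[1]-c["cy"])/c["fy"],-1])
    return E[:3,3],E[:3,:3]@d
def at(n,p,z):
    o,d=ray(n,p);return o+d*(z-o[2])/d[2]
def proj(n,X):
    c=P[n];E=c["extrinsics"];v=E[:3,:3].T@(np.array(X)-E[:3,3]);return np.array([c["cx"]+c["fx"]*v[0]/-v[2],c["cy"]+c["fy"]*v[1]/v[2]])
def T(x,y): return (235+x/3,130+y/3)
def S(x,y): return (195+x/4,190+y/4)
E
python3 - <<'E'
from h import *
np.set_printoptions(precision=4,suppress=True)
q=lambda l,n,p,z:print(l,at(n,p,z)[:2])
for p in[(38,360),(198,366),(196,447),(33,437)]:q("salt top",'top',T(*p),.192)
for p in[(445,535),(372,492),(548,440)]:q("salt bot side",'side',S(*p),0)
q("cap",'top',T(285,388),.204);q("cap s",'side',S(549,122),.204)
q("mill",'top',T(458,377),.16);q("mill s",'side',S(627,105),.16)
q("mill head",'top',T(453,388),.1325);q("mill head s",'side',S(628,142),.1325)
for p in[(222,283),(352,286)]:q("handle",'top',T(*p),.078)
for p in[(142,197),(220,194),(226,323),(146,329)]:q("board",'top',p,.02)
for p in[(467,225),(522,228),(519,279),(464,277),(493,252)]:q("tray",'top',p,.045)
q("tin",'top',T(171,150),.088);q("tub",'top',T(395,137),.094)
q("ramekin",'top',T(285,155),.056);q("black",'top',T(183,546),.04)
for p in[(88,186),(478,172)]:q("roof front",'top',T(*p),.105)
E
```

```text
salt top [0.5011 0.1812]
salt top [0.4979 0.0703]
salt top [0.4424 0.0707]
salt top [0.448 0.183]
salt bot side [0.4479 0.1821]
salt bot side [0.5105 0.1727]
salt bot side [0.4468 0.0647]
cap [0.4825 0.0099]
cap s [0.4808 0.0149]
mill [ 0.4946 -0.1106]
mill s [ 0.4921 -0.1039]
mill head [ 0.4888 -0.1094]
mill head s [ 0.4896 -0.1028]
handle [0.5722 0.0636]
handle [ 0.5706 -0.0368]
board [0.6463 0.4859]
board [0.6549 0.2902]
board [0.3401 0.2635]
board [0.323  0.4573]
tray [ 0.5781 -0.3076]
tray [ 0.5719 -0.4353]
tray [ 0.4524 -0.4244]
tray [ 0.4556 -0.298 ]
tray [ 0.5147 -0.3665]
tin [0.6746 0.1042]
tub [ 0.684  -0.0688]
ramekin [0.6786 0.0168]
black [0.3693 0.0936]
roof front [0.6422 0.1651]
roof front [ 0.6544 -0.1309]
```

The top crop shows an open white cup between the tin (171,150) and the yellow-lidded tub (395,137), so it is the ramekin. The black cup at (183,546) gets left alone. Before moving I'll check the shelf and post clearances.

Run:
```python
from h import *
np.set_printoptions(precision=3,suppress=True)
print("post base",at('top',(170,184),0), at('side',(162,342),0))
o,d=ray('top',(142,133)); 
# shelf left front corner: top (52,128)/(52,135); side (122,190)
def tri(p,q):
    o1,d1=ray('top',p);o2,d2=ray('side',q);A=np.c_[d1,-d2];s=np.linalg.lstsq(A,o2-o1,rcond=None)[0];return (o1+s[0]*d1+o2+s[1]*d2)/2, np.linalg.norm(o1+s[0]*d1-o2-s[1]*d2)
print("shelf corner",tri((52,131),(123,190)))
print("shelf edge/post joint",tri((75,115),(130,165)))
for z in(.4,.45,.5):print(z,at('top',(300,135),z))
# silhouettes of cap/mill/salt fused
print("cap",tri(T(285,388),S(549,122)),"mill",tri(T(458,377),S(627,105)))
```

```text
post base [0.684 0.425 0.   ] [0.694 0.427 0.   ]
shelf corner (array([0.673, 0.465, 0.418]), np.float64(0.008584312851303882))
shelf edge/post joint (array([0.696, 0.417, 0.444]), np.float64(0.0025671350911036627))
0.4 [0.676 0.056 0.4  ]
0.45 [0.659 0.051 0.45 ]
0.5 [0.642 0.046 0.5  ]
cap (array([0.483, 0.01 , 0.201]), np.float64(0.00096133845968445)) mill (array([ 0.495, -0.111,  0.156]), np.float64(0.0009781402732678022))
```

>>> drive_tool:
  series: [0,0,-0.8,-0.15,0,0,-0.8,-0.15,0,0,-0.8,-0.15,0,0,-0.8,-0.15,0,0,-0.8,-0.15,0,0,-0.8,-0.15,0,0,-0.8,-0.15,0,0,-0.8,-0.15]
  fingers: 9.4

```text
time: 0.9
ee_pos: [0.1662, -0.628, 0.2693]
eef_rot: [-3.141, -0.001, 1.465]
wrist_force: [-0.2, 0.1, -1.0]
finger_gap: 0.998
grip_force: 0.0
```

>>> drive_tool:
  series: [0,0,0,-0.08,0,4,0,0,0,4,0,0,0,4,0,0,0,4,0,0,0,4,0,0,0,4,0,0,0,4,0,0]

```text
time: 1.7
ee_pos: [0.4475, -0.637, 0.2689]
eef_rot: [-3.141, -0.001, 1.539]
wrist_force: [0.3, -0.7, -0.1]
finger_gap: 1.002
grip_force: 0.0
```

>>> drive_tool:
  series: [4,0,0,0,4.5,0,0,0,4.5,0,0,0,4.5,0,0,0,4.5,0,0,0,4.5,0,0,0,4.5,0,0,0,4.5,0,0,0]

```text
time: 2.5
ee_pos: [0.4571, -0.2806, 0.2693]
eef_rot: [-3.141, -0.0, 1.539]
wrist_force: [-0.1, 0.7, 0.2]
finger_gap: 1.0
grip_force: 0.0
```

>>> drive_tool:
  series: [4.5,0,0,0,4.5,0,0,0,4.5,0,0,0,4.5,0,0,0,4.5,0,0,0,4.5,0,0,0,4,0,0,0,0,0,0,0]

```text
time: 3.3
ee_pos: [0.4672, 0.0337, 0.2698]
eef_rot: [3.141, -0.003, 1.548]
wrist_force: [-0.0, -0.8, 0.5]
finger_gap: 0.998
grip_force: 0.0
```

>>> drive_tool:
  series: [3,0.3,0,0,3,0,0,0,3.1,0,0,0,0,0,2,0,0,0,3,0,0,0,3,0,0,0,2.5,0,0,0,1.4,0]

```text
time: 4.1
ee_pos: [0.4723, 0.1166, 0.1483]
eef_rot: [-3.138, 0.002, 1.538]
wrist_force: [0.6, -0.2, -1.3]
finger_gap: 1.005
grip_force: 0.0
```

>>> drive_tool:
  series: [0,0,0,0,0,0,0,0,0,0,0,0,0,0,0,0,0,0,0,0,0,0,0,0,0,0,0,0,0,0,0,0]
  fingers: 4
  newtons: 45

```text
time: 4.9
ee_pos: [0.4737, 0.1182, 0.1511]
eef_rot: [3.141, -0.0, 1.538]
wrist_force: [-1.0, -1.1, 7.0]
finger_gap: 0.59
grip_force: 45.0
```

>>> drive_tool:
  series: [0,0,-0.5,0,0,0,-1.5,0,0,0,-2,0,0,0,-2,0,0,0,-1.5,0,0,0,-0.5,0,1.5,-0.2,0,0,2.5,-0.2,0,0]

```text
time: 5.7
ee_pos: [0.4698, 0.1558, 0.2293]
eef_rot: [-3.139, 0.003, 1.535]
wrist_force: [-0.2, 0.6, -8.1]
finger_gap: 0.593
grip_force: 45.0
```

>>> drive_tool:
  series: [3,-0.2,0,0,3,-0.2,0,0,3.5,-0.2,0,0,3.5,-0.2,0,0,3,-0.1,0,0,2.5,-0.1,0,0,1.5,0,0,0,0.7,0,0,0]

```text
time: 6.5
ee_pos: [0.4664, 0.3663, 0.2292]
eef_rot: [-3.14, 0.001, 1.541]
wrist_force: [-0.0, 0.3, -7.0]
finger_gap: 0.592
grip_force: 45.0
```

>>> drive_tool:
  series: [0,0,0,0,0,0,1,0,0,0,1.5,0,0,0,1.2,0,0,0,0.8,0,0,0,0.5,0,0,0,0.4,0,0,0,0,0]

```text
time: 7.3
ee_pos: [0.4673, 0.3653, 0.1761]
eef_rot: [-3.141, 0.0, 1.539]
wrist_force: [0.4, -0.4, -8.1]
finger_gap: 0.594
grip_force: 45.0
```

>>> drive_tool:
  series: [0,0,0.2,0,0,0,0.1,0,0,0,0.1,0,0,0,0.1,0,0,0,0,0,0,0,0,0,0,0,0,0,0,0,0,0]

```text
time: 8.1
ee_pos: [0.4674, 0.3655, 0.1715]
eef_rot: [3.141, -0.0, 1.539]
wrist_force: [0.5, 0.1, -8.6]
finger_gap: 0.596
grip_force: 45.0
```

Run:
```python
from h import *
cv2.imwrite("pics/s1.png",arm.read_camera("side")[:,:,::-1]); print(arm.get_state())
```

```text
{'time': 8.15, 'joint_pos': array([-0.43706662,  0.61575589, -0.43601022,  1.70994966,  0.32014323,
        0.88694783, -1.03902261]), 'qd': array([-0.00064171,  0.00230162, -0.00030667,  0.00063149,  0.00111901,
        0.00088213,  0.00177784]), 'effort': array([-1.18005639e-03, -5.49483848e+01, -5.47378018e+00, -1.85736036e+01,
       -5.57655946e-02, -1.11907048e-01, -1.23912905e-04]), 'ee_pos': array([0.46735806, 0.36554284, 0.17153446]), 'eef_rot': array([ 3.14151515e+00, -6.17606122e-05,  1.53874406e+00]), 'wrist_force': array([-0.33370405, -0.41620319, -7.63499339]), 'ft_torque': array([-0.08126758, -0.06897503, -0.00541451]), 'grip_force': 44.98506724834442, 'finger_gap': 0.5924974231836536}
```

View pics/s1.png

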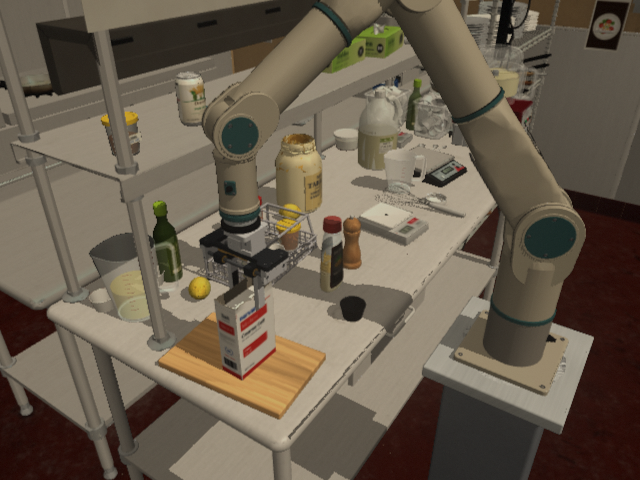

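>>> drive_tool:
  series: [0,0,0.1,0,0,0,0,0,0,0,0.1,0,0,0,0,0,0,0,0,0,0,0,0,0,0,0,0,0,0,0,0,0]

```text
time: 8.95
ee_pos: [0.4673, 0.3656, 0.1712]
eef_rot: [3.141, -0.0, 1.539]
wrist_force: [-3.3, -3.2, 7.2]
finger_gap: 0.597
grip_force: 45.0
```

>>> drive_tool:
  series: [0,0,0,0,0,0,0,0,0,0,0,0,0,0,0,0,0,0,-1,0,0,0,-3,0,0,0,-4,0,0,0,-3,0]
  fingers: 9.4

```text
time: 9.75
ee_pos: [0.4676, 0.3662, 0.2823]
eef_rot: [3.14, -0.002, 1.539]
wrist_force: [-0.3, -0.2, -0.5]
finger_gap: 0.998
grip_force: 0.0
```

>>> drive_tool:
  series: [-3,0.2,0,0,-4.5,0.4,0,0,-4.5,0.4,0,0,-4.5,0.4,0,0,-4.5,0.4,0,0,-4.5,0.4,0,0,-4.5,0.4,0,0,-4,0,0,0]

```text
time: 10.55
ee_pos: [0.4829, 0.0225, 0.2803]
eef_rot: [3.14, 0.0, 1.538]
wrist_force: [1.0, 0.3, 0.7]
finger_gap: 1.002
grip_force: 0.0
```

>>> drive_tool:
  series: [-1.4,0,0,0,0,0,0,0,0,0,0,0,0,0,0,0,0,0,0,0,0,0,0,0,0,0,0,0,0,0,0,0]

```text
time: 11.35
ee_pos: [0.482, 0.0112, 0.2795]
eef_rot: [-3.142, -0.0, 1.539]
wrist_force: [0.1, 0.4, 0.0]
finger_gap: 1.003
grip_force: 0.0
```

>>> drive_tool:
  series: [0,0,1.5,0,0,0,3,0,0,0,3,0,0,0,2,0,0,0,1.1,0,0,0,0,0,0,0,0,0,0,0,0,0]

```text
time: 12.15
ee_pos: [0.4829, 0.011, 0.1745]
eef_rot: [3.139, -0.0, 1.539]
wrist_force: [0.8, -0.1, -0.2]
finger_gap: 0.997
grip_force: 0.0
```

>>> drive_tool:
  series: [0,0,0,0,0,0,0,0,0,0,0,0,0,0,0,0,0,0,0,0,0,0,0,0,0,0,0,0,0,0,0,0]
  fingers: 3
  newtons: 30

```text
time: 12.95
ee_pos: [0.4822, 0.0109, 0.1735]
eef_rot: [3.141, -0.0, 1.539]
wrist_force: [0.5, -0.2, -0.4]
finger_gap: 0.491
grip_force: 30.0
```

>>> drive_tool:
  series: [0,0,-0.5,0,0,0,-1.5,0,0,0,-2,0,0,0,-2,0,0,0,-1.5,0,0,0,-0.5,0,2,0.4,0,0,3,0.6,0,0]

```text
time: 13.75
ee_pos: [0.4931, 0.0587, 0.2531]
eef_rot: [-3.14, 0.002, 1.534]
wrist_force: [-0.2, 0.5, -2.2]
finger_gap: 0.495
grip_force: 30.0
```

>>> drive_tool:
  series: [3.6,0.8,0,0,4,0.9,0,0,4,1,0,0,4,1,0,0,4,0.8,0,0,3.5,0.6,0,0,2.5,0.4,0,0,1.5,0.2,0,0]

```text
time: 14.55
ee_pos: [0.5582, 0.332, 0.2522]
eef_rot: [-3.139, -0.0, 1.541]
wrist_force: [0.6, -0.5, -2.6]
finger_gap: 0.495
grip_force: 30.0
```

>>> drive_tool:
  series: [1,0,0,0,0.5,0,0,0,0,0,1,0,0,0,1.5,0,0,0,1.5,0,0,0,1,0,0,0,0.6,0,0,0,0.1,0]

```text
time: 15.35
ee_pos: [0.5596, 0.3435, 0.1957]
eef_rot: [-3.141, 0.001, 1.538]
wrist_force: [-0.5, 0.5, -1.9]
finger_gap: 0.492
grip_force: 30.0
```

>>> drive_tool:
  series: [0,0,0.1,0,0,0,0.1,0,0,0,0.1,0,0,0,0,0,0,0,0,0,0,0,0,0,0,0,0,0,0,0,0,0]

```text
time: 16.15
ee_pos: [0.5598, 0.3446, 0.1936]
eef_rot: [3.141, -0.0, 1.539]
wrist_force: [-0.1, 0.9, -2.0]
finger_gap: 0.498
grip_force: 30.0
```

>>> drive_tool:
  series: [0,0,0.1,0,0,0,0,0,0,0,0,0,0,0,0,0,0,0,0,0,0,0,0,0,0,0,0,0,0,0,0,0]

```text
time: 16.95
ee_pos: [0.5599, 0.3449, 0.1935]
eef_rot: [3.141, -0.001, 1.539]
wrist_force: [-0.2, -0.8, 4.9]
finger_gap: 0.492
grip_force: 30.0
```

>>> drive_tool:
  series: [0,0,0,0,0,0,0,0,0,0,0,0,0,0,0,0,0,0,-1,0,0,0,-3,0,0,0,-4,0,0,0,-2,0]
  fingers: 7.2

```text
time: 17.75
ee_pos: [0.5607, 0.3458, 0.2967]
eef_rot: [3.138, -0.004, 1.539]
wrist_force: [-0.3, 0.3, 0.1]
finger_gap: 0.767
grip_force: 0.0
```

>>> drive_tool:
  series: [-3,-0.4,0,0,-4.5,-0.6,0,0,-4.5,-0.6,0,0,-4.5,-0.6,0,0,-4.5,-0.6,0,0,-4.5,-0.6,0,0,-4.5,-0.6,0,0,-4.5,-0.6,0,0]
  fingers: 9.4

```text
time: 18.55
ee_pos: [0.5025, -0.0005, 0.2934]
eef_rot: [3.14, 0.0, 1.539]
wrist_force: [1.1, -0.0, -0.4]
finger_gap: 0.998
grip_force: 0.0
```

>>> drive_tool:
  series: [-4.5,-0.6,0,0,-4,-0.3,0,0,-2.5,0,0,0,0,0,2,0,0,0,2,0,0,0,0,0,0,0,0,0,0,0,0,0]

```text
time: 19.35
ee_pos: [0.4911, -0.1082, 0.2537]
eef_rot: [3.139, 0.0, 1.539]
wrist_force: [0.1, -1.0, 0.3]
finger_gap: 0.999
grip_force: 0.0
```

Down 14 cm, then close.

>>> drive_tool:
  series: [0,0,1.5,0,0,0,3,0,0,0,3,0,0,0,3,0,0,0,2,0,0,0,1,0,0,0,0.5,0,0,0,0,0]

```text
time: 20.15
ee_pos: [0.4907, -0.1084, 0.1129]
eef_rot: [3.141, 0.0, 1.539]
wrist_force: [-0.6, 0.3, 0.2]
finger_gap: 0.999
grip_force: 0.0
```

>>> drive_tool:
  series: [0,0,0,0,0,0,0,0,0,0,0,0,0,0,0,0,0,0,0,0,0,0,0,0,0,0,0,0,0,0,0,0]
  fingers: 3
  newtons: 30

```text
time: 20.95
ee_pos: [0.4904, -0.1085, 0.1126]
eef_rot: [3.141, -0.0, 1.539]
wrist_force: [1.1, -0.4, 1.4]
finger_gap: 0.501
grip_force: 30.0
```

Run:
```python
from h import *
t=arm.read_camera("side")[:,:,::-1];u=arm.read_camera("top")[:,:,::-1]
a=cv2.resize(t[180:290,310:410],(400,440),interpolation=2);b=cv2.resize(u[210:320,340:440],(400,440),interpolation=2)
cv2.imwrite("pics/m.png",np.hstack([a,b]))
```

```text
(no output)
```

View pics/m.png

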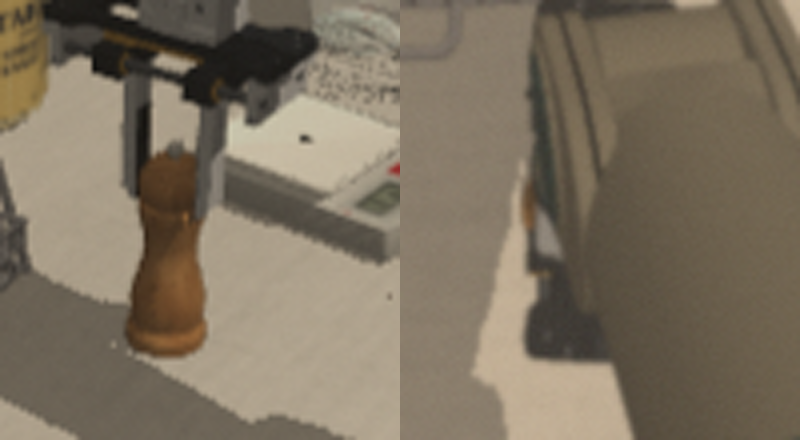

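>>> drive_tool:
  series: [0,0,-0.5,0,0,0,-1.5,0,0,0,-2,0,0,0,-2,0,0,0,-1.5,0,0,0,-0.5,0,2,-1,0,0,3,-1.5,0,0]

```text
time: 21.85
ee_pos: [0.4667, -0.0588, 0.1921]
eef_rot: [-3.141, 0.001, 1.535]
wrist_force: [0.7, 1.2, -2.1]
finger_gap: 0.496
grip_force: 30.0
```

>>> drive_tool:
  series: [4,-2,0,0,4,-2,0,0,4,-2,0,0,4,-1.5,0,0,4,-1,0,0,4,-0.7,0,0,4,-0.3,0,0,4,0,0,0]

```text
time: 22.65
ee_pos: [0.3809, 0.2662, 0.192]
eef_rot: [-3.14, 0.001, 1.539]
wrist_force: [1.4, -0.5, -1.1]
finger_gap: 0.498
grip_force: 30.0
```

>>> drive_tool:
  series: [3.5,0,0,0,3,0,0,0,2,0,0,0,1,0,0,0,0,0,1,0,0,0,1.5,0,0,0,1.5,0,0,0,1,0]

```text
time: 23.45
ee_pos: [0.3848, 0.3574, 0.1407]
eef_rot: [-3.14, 0.003, 1.537]
wrist_force: [0.4, -0.6, -1.0]
finger_gap: 0.499
grip_force: 30.0
```

>>> drive_tool:
  series: [0,0,0.6,0,0,0,0.2,0,0,0,0.1,0,0,0,0.1,0,0,0,0,0,0,0,0,0,0,0,0,0,0,0,0,0]

```text
time: 24.25
ee_pos: [0.3852, 0.3602, 0.1327]
eef_rot: [3.141, -0.0, 1.539]
wrist_force: [0.3, 0.8, -1.7]
finger_gap: 0.5
grip_force: 30.0
```

>>> drive_tool:
  series: [0,0,0.1,0,0,0,0,0,0,0,0,0,0,0,0,0,0,0,0,0,0,0,0,0,0,0,0,0,0,0,0,0]

```text
time: 25.05
ee_pos: [0.3854, 0.3606, 0.1325]
eef_rot: [3.141, -0.001, 1.539]
wrist_force: [-0.9, -1.7, 6.3]
finger_gap: 0.5
grip_force: 30.0
```

>>> drive_tool:
  series: [0,0,0,0,0,0,0,0,0,0,0,0,0,0,0,0,0,0,-1,0,0,0,-3,0,0,0,-4,0,0,0,-4,0]
  fingers: 7

```text
time: 25.85
ee_pos: [0.3847, 0.36, 0.2533]
eef_rot: [-3.141, 0.0, 1.539]
wrist_force: [1.2, -0.5, 0.2]
finger_gap: 0.742
grip_force: 0.0
```

>>> drive_tool:
  series: [0,0,-4,-0.06,0,0,-2,0,0,0,0,0,0,0,0,0,0,0,0,0,0,0,0,0,0,0,0,0,0,0,0,0]
  fingers: 4

```text
time: 26.65
ee_pos: [0.3849, 0.36, 0.3109]
eef_rot: [-3.141, 0.001, 1.599]
wrist_force: [-0.8, 0.5, -0.0]
finger_gap: 0.426
grip_force: 0.0
```

Run:
```python
from h import *
u=arm.read_camera("top")[:,:,::-1];t=arm.read_camera("side")[:,:,::-1]
a=cv2.resize(u[170:230,255:405],(800,320),interpolation=2);b=cv2.resize(t[200:400,150:370],(308,280),interpolation=2)
b=np.hstack([b,cv2.resize(u[180:340,130:410],(490,280)),np.zeros((280,2,3),np.uint8)])
cv2.imwrite("pics/h.png",np.vstack([a,b]))
```

```text
(no output)
```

View pics/h.png

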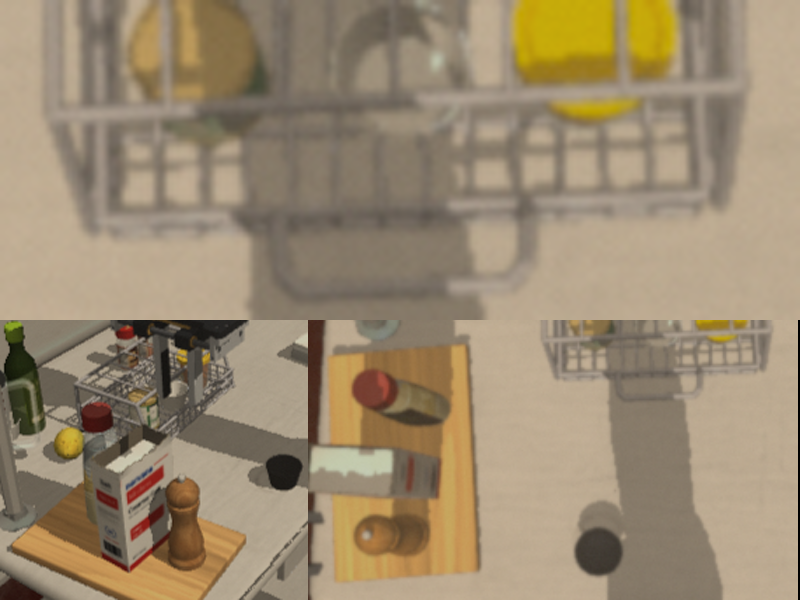

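All three condiments stand upright on the board. The handle bar runs from about (308.4,224.4) to (352.5,223.1) in the top view.

Run:
```python
from h import *
f=lambda x,y:at('top',(255+x/5.333,170+y/5.333),.078)
a,b=f(280,290),f(522,283);print(a,b,(a+b)/2,np.arctan((b-a)[0]/-(b-a)[1]), np.hypot(*(b-a)[:2]))
for z,p,q in((.105,(50,117),(742,87)),(.056,(90,230),(710,200))):
  a=at('top',(255+p[0]/5.333,170+p[1]/5.333),z);b=at('top',(255+q[0]/5.333,170+q[1]/5.333),z);print(a,b,np.arctan((b-a)[0]/-(b-a)[1]))
```

```text
[0.57207887 0.06703928 0.078     ] [ 0.57590667 -0.03802712  0.078     ] [0.57399277 0.01450608 0.078     ] 0.036416098908260856 0.1051361053000142
[0.64239014 0.16502572 0.105     ] [ 0.6567848  -0.13048564  0.105     ] 0.04867256012511505
[0.60167463 0.15419972 0.056     ] [ 0.61689006 -0.12127684  0.056     ] 0.05517707158237253
```

>>> drive_tool:
  series: [-3,0,0,-0.015,-4,0,0,0,-4,0,0,0,-4,0,0,0,-4,1,1,0,-4,2,2,0,-4,3,3,0,-4,3,3,0]

```text
time: 27.55
ee_pos: [0.4801, 0.0637, 0.2298]
eef_rot: [3.14, 0.0, 1.614]
wrist_force: [0.2, 0.7, 0.0]
finger_gap: 0.42
grip_force: 0.0
```

>>> drive_tool:
  series: [-3,3,3,0,-1.3,3,2,0,0,2.2,1,0,0,0,0,0,0,0,0,0,0,0,0,0,0,0,0,0,0,0,0,0]

```text
time: 28.35
ee_pos: [0.5612, 0.0272, 0.172]
eef_rot: [3.141, 0.0, 1.614]
wrist_force: [-0.0, -0.1, -0.6]
finger_gap: 0.423
grip_force: 0.0
```

>>> drive_tool:
  series: [-1.3,1.15,0,0,0,0,0,0,0,0,2,0,0,0,3,0,0,0,3,0,0,0,2,0,0,0,1,0,0,0,0,0]

```text
time: 29.15
ee_pos: [0.5724, 0.0148, 0.0603]
eef_rot: [-3.139, -0.0, 1.614]
wrist_force: [-0.7, -0.5, 0.1]
finger_gap: 0.429
grip_force: 0.0
```

>>> drive_tool:
  series: [0,0,0,0,0,0,0,0,0,0,0,0,0,0,0,0,0,0,0,0,0,0,0,0,0,0,0,0,0,0,0,0]
  fingers: 0
  newtons: 25

```text
time: 29.95
ee_pos: [0.574, 0.0144, 0.0617]
eef_rot: [3.141, 0.0, 1.614]
wrist_force: [-0.5, -0.5, 5.0]
finger_gap: 0.074
grip_force: 25.0
```

>>> drive_tool:
  series: [0,-0.3,0,0,0,-0.7,0,0,0,-1,0,0,0,-1.2,0,0,0,-1.2,0,0,0,-1.2,0,0,0,-1.2,0,0,0,-1.2,0,0]

```text
time: 30.75
ee_pos: [0.4934, 0.0106, 0.0617]
eef_rot: [3.14, 0.0, 1.614]
wrist_force: [2.3, -1.2, 6.1]
finger_gap: 0.075
grip_force: 25.0
```

>>> drive_tool:
  series: [0,-1.2,0,0,0,-1.2,0,0,0,-1,0,0,0,-0.8,0,0,0,-0.5,0,0,0,-0.3,0,0,0,0,0,0,0,0,0,0]

```text
time: 31.55
ee_pos: [0.4422, 0.008, 0.0616]
eef_rot: [-3.14, 0.001, 1.613]
wrist_force: [-0.1, -1.9, 10.1]
finger_gap: 0.074
grip_force: 25.0
```

>>> drive_tool:
  series: [0,0,0,0,0,0,0,0,0,0,0,0,0,0,-1,0,0,0,-3,0,0,0,-4,0,0,0,-4,0,0,0,-4,0]
  fingers: 4

```text
time: 32.35
ee_pos: [0.4428, 0.009, 0.2232]
eef_rot: [-3.141, -0.0, 1.614]
wrist_force: [1.4, -0.3, -0.6]
finger_gap: 0.427
grip_force: 0.0
```

>>> drive_tool:
  series: [-4,0,0,0,-4,0,0,0,-4,0,0,0,-4,0,0,0,-4,0,0,0,0,0,0,0,0,0,0,0,0,0,0,0]
  fingers: 8.6

```text
time: 33.15
ee_pos: [0.4521, -0.1894, 0.2214]
eef_rot: [-3.141, -0.001, 1.616]
wrist_force: [0.7, -0.5, 0.6]
finger_gap: 0.914
grip_force: 0.0
```

Run:
```python
from h import *
u=arm.read_camera("top")[:,:,::-1]
cv2.imwrite("pics/b.png",cv2.resize(u[150:300,250:410],(640,600),interpolation=2))
```

```text
(no output)
```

View pics/b.png

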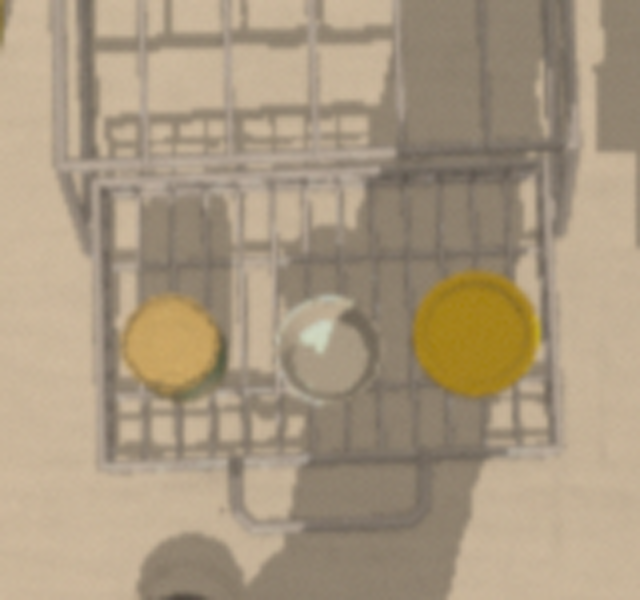

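Run:
```python
from h import *
g=lambda x,y,z:at('top',(250+x/4,150+y/4),z)
print(g(328,349,.056),g(277,349,.056),g(380,349,.056),g(328,295,.056),g(328,404,.056), "wall",g(328,460,.056),"handle",g(330,523,.078),"tray",at('top',(493,252),.045))
```

```text
[0.54508153 0.01048807 0.056     ] [0.54483379 0.04053593 0.056     ] [ 0.54533363 -0.02008935  0.056     ] [0.57718162 0.01085251 0.056     ] [0.5126052  0.01011936 0.056     ] wall [0.47976235 0.00974648 0.056     ] handle [0.4425291  0.00760285 0.078     ] tray [ 0.5147284  -0.36646185  0.045     ]
```

>>> drive_tool:
  series: [3,2,0,0,4,2,0,0,4,2,0,0,4,2,0,0,3,1.6,0,0,1.5,0.6,0,0,0,0,0,0,0,0,0,0]
  fingers: 8.2

```text
time: 34.0
ee_pos: [0.5448, 0.007, 0.221]
eef_rot: [-3.14, 0.001, 1.614]
wrist_force: [0.5, -0.8, -0.1]
finger_gap: 0.869
grip_force: 0.0
```

>>> drive_tool:
  series: [0.3,0,1,0,0,0,3,0,0,0,4,0,0,0,4,0,0,0,3.4,0,0,0,2,0,0,0,1,0,0,0,0.5,0]

```text
time: 34.8
ee_pos: [0.5448, 0.01, 0.0312]
eef_rot: [-3.14, 0.0, 1.612]
wrist_force: [0.0, -0.0, 0.6]
finger_gap: 0.873
grip_force: 0.0
```

>>> drive_tool:
  series: [0,0,0.4,0,0,0,0,0,0,0,0,0,0,0,0,0,0,0,0,0,0,0,0,0,0,0,0,0,0,0,0,0]

```text
time: 35.6
ee_pos: [0.5456, 0.0112, 0.0282]
eef_rot: [3.142, 0.0, 1.614]
wrist_force: [0.0, 0.1, 0.1]
finger_gap: 0.869
grip_force: 0.0
```

>>> drive_tool:
  series: [0,0,0,0,0,0,0,0,0,0,0,0,0,0,0,0,0,0,0,0,0,0,0,0,0,0,0,0,0,0,0,0]
  fingers: 5
  newtons: 20

```text
time: 36.4
ee_pos: [0.5456, 0.0112, 0.0281]
eef_rot: [-3.141, 0.0, 1.614]
wrist_force: [0.8, 0.4, 0.3]
finger_gap: 0.667
grip_force: 20.0
```

>>> drive_tool:
  series: [0,0,-0.5,0,0,0,-1.5,0,0,0,-2.5,0,0,0,-3,0,0,0,-3,0,0,0,-2,0,0,0,-1,0,0,0,-0.5,0]

```text
time: 37.2
ee_pos: [0.5459, 0.0112, 0.169]
eef_rot: [3.14, 0.0, 1.614]
wrist_force: [-0.3, 0.4, -1.0]
finger_gap: 0.668
grip_force: 20.0
```

>>> drive_tool:
  series: [-2,-0.3,0,0,-3,-0.5,0,0,-4,-0.5,0,0,-4,-0.5,0,0,-4,-0.5,0,0,-4,-0.5,0,0,-4,-0.5,0,0,-4,-0.5,0,0]

```text
time: 38.0
ee_pos: [0.519, -0.2814, 0.1669]
eef_rot: [-3.14, -0.001, 1.614]
wrist_force: [0.1, -0.0, -1.1]
finger_gap: 0.665
grip_force: 20.0
```

>>> drive_tool:
  series: [-3.5,-0.5,0,0,-2.6,-0.4,0,0,-1.5,0,0,0,-0.6,0,0,0,-0.2,0,0,0,0,0,0,0,0,0,0,0,0,0,0,0]

```text
time: 38.8
ee_pos: [0.5153, -0.3631, 0.1684]
eef_rot: [3.141, -0.0, 1.616]
wrist_force: [0.1, 0.6, -0.8]
finger_gap: 0.67
grip_force: 20.0
```

>>> drive_tool:
  series: [-0.35,-0.05,1,0,0,0,2.5,0,0,0,3,0,0,0,2.2,0,0,0,1,0,0,0,0.6,0,0,0,0.4,0,0,0,0,0]

```text
time: 39.6
ee_pos: [0.5147, -0.3681, 0.0615]
eef_rot: [3.141, 0.0, 1.614]
wrist_force: [0.2, 0.3, -1.2]
finger_gap: 0.671
grip_force: 20.0
```

>>> drive_tool:
  series: [0,0,0.3,0,0,0,0.1,0,0,0,0,0,0,0,0,0,0,0,0,0,0,0,0,0,0,0,0,0,0,0,0,0]

```text
time: 40.4
ee_pos: [0.5148, -0.3682, 0.0576]
eef_rot: [3.141, 0.001, 1.614]
wrist_force: [0.7, -0.4, 1.7]
finger_gap: 0.666
grip_force: 20.0
```

>>> drive_tool:
  series: [0,0,0,0,0,0,0,0,0,0,0,0,0,0,-0.5,0,0,0,-1.5,0,0,0,-3,0,0,0,-3,0,0,0,-3,0]
  fingers: 8.4

```text
time: 41.2
ee_pos: [0.5146, -0.3679, 0.1696]
eef_rot: [3.141, 0.0, 1.614]
wrist_force: [0.3, -0.3, 0.3]
finger_gap: 0.89
grip_force: 0.0
```

>>> drive_tool:
  series: [3,-0.6,0,0,4.5,-0.7,0,0,4.5,-0.7,0,0,4.5,-0.7,0,0,4.5,-0.7,0,0,4.5,-0.7,0,0,4.5,-0.7,0,0,4,-0.6,0,0]
  fingers: 4

```text
time: 42.0
ee_pos: [0.4456, -0.0284, 0.1685]
eef_rot: [3.14, 0.0, 1.615]
wrist_force: [0.9, -0.0, 0.6]
finger_gap: 0.427
grip_force: 0.0
```

>>> drive_tool:
  series: [2.9,-0.2,0,0,1,0,0,0,0,0,0,0,0,0,0,0,0,0,0,0,0,0,0,0,0,0,0,0,0,0,0,0]

```text
time: 42.8
ee_pos: [0.4422, 0.0078, 0.1671]
eef_rot: [-3.141, 0.0, 1.613]
wrist_force: [-1.0, 0.4, -0.6]
finger_gap: 0.426
grip_force: 0.0
```

Run:
```python
from h import *
u=arm.read_camera("top")[:,:,::-1]
cv2.imwrite("pics/r.png",np.hstack([cv2.resize(u[210:310,445:545],(400,400),interpolation=2),cv2.resize(u[130:230,255:355],(400,400),interpolation=2)]))
```

```text
(no output)
```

View pics/r.png

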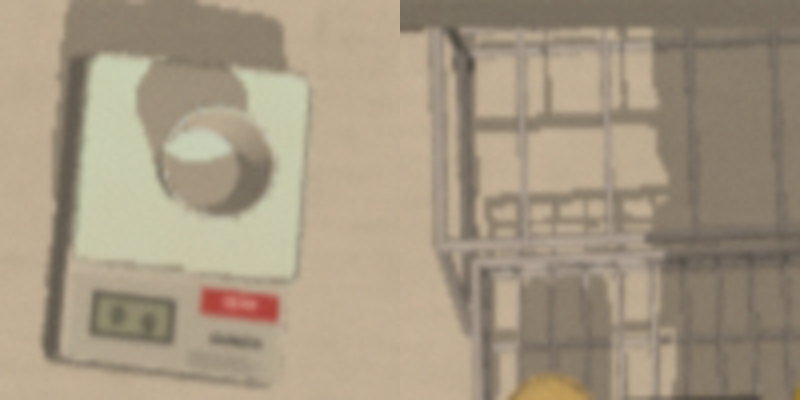

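The ramekin stands upright and centred on the tray. The rim's offset is only parallax from its height. Next I push the basket home.

>>> drive_tool:
  series: [0,0,1.5,0,0,0,3,0,0,0,3,0,0,0,2,0,0,0,1,0,0,0,0,0,0,0,0,0,0,0,0,0]

```text
time: 43.65
ee_pos: [0.443, 0.0084, 0.0631]
eef_rot: [3.14, -0.0, 1.614]
wrist_force: [0.5, -0.0, 0.2]
finger_gap: 0.423
grip_force: 0.0
```

>>> drive_tool:
  series: [0,0,0,0,0,0,0,0,0,0,0,0,0,0,0,0,0,0,0,0,0,0,0,0,0,0,0,0,0,0,0,0]
  fingers: 0
  newtons: 25

```text
time: 44.45
ee_pos: [0.4423, 0.0083, 0.0623]
eef_rot: [3.141, 0.0, 1.614]
wrist_force: [0.4, -0.7, 3.4]
finger_gap: 0.077
grip_force: 25.0
```

>>> drive_tool:
  series: [0,0.3,0,0,0,0.7,0,0,0,1,0,0,0,1.2,0,0,0,1.2,0,0,0,1.2,0,0,0,1.2,0,0,0,1.2,0,0]

```text
time: 45.25
ee_pos: [0.5217, 0.0121, 0.0623]
eef_rot: [-3.14, -0.0, 1.614]
wrist_force: [-1.6, 1.1, 4.7]
finger_gap: 0.071
grip_force: 25.0
```

>>> drive_tool:
  series: [0,1.2,0,0,0,1.2,0,0,0,1,0,0,0,0.8,0,0,0,0.5,0,0,0,0.3,0,0,0,0.2,0,0,0,0,0,0]

```text
time: 46.05
ee_pos: [0.5741, 0.0146, 0.0623]
eef_rot: [3.142, -0.001, 1.614]
wrist_force: [-0.5, 1.0, 4.1]
finger_gap: 0.074
grip_force: 25.0
```

>>> drive_tool:
  series: [0,0.1,0,0,0,0.1,0,0,0,0.1,0,0,0,0,0,0,0,0,0,0,0,0,0,0,0,0,0,0,0,0,0,0]

```text
time: 46.85
ee_pos: [0.5741, 0.0146, 0.0622]
eef_rot: [-3.136, 0.0, 1.614]
wrist_force: [-5.7, 1.1, 9.8]
finger_gap: 0.075
grip_force: 25.0
```

>>> drive_tool:
  series: [0,-0.2,0,0,0,0,0,0,0,0,0,0,0,0,0,0,0,0,-1,0,0,0,-3,0,0,0,-4,0,0,0,-4,0]
  fingers: 4

```text
time: 47.65
ee_pos: [0.5748, 0.014, 0.1839]
eef_rot: [-3.141, -0.0, 1.614]
wrist_force: [1.0, -0.2, 0.2]
finger_gap: 0.426
grip_force: 0.0
```

>>> drive_tool:
  series: [0,0,-4,0.075,0,-3,-4,0,2,-4,0,0,4,-4,0,0,4,-4,0,0,4.5,-3,0,0,4.5,-2,0,0,4.5,0,0,0]
  fingers: 7

```text
time: 48.45
ee_pos: [0.3911, 0.2435, 0.2634]
eef_rot: [3.141, 0.001, 1.54]
wrist_force: [1.5, -0.2, -0.9]
finger_gap: 0.744
grip_force: 0.0
```

>>> drive_tool:
  series: [4.5,0,0,0,3.5,0,0,0,2.5,0,0,0,0,0,0,0,0,0,0,0,0,0,0,0,0,0,0,0,0,0,0,0]

```text
time: 49.25
ee_pos: [0.3976, 0.3461, 0.2624]
eef_rot: [3.141, 0.0, 1.537]
wrist_force: [-0.2, -0.3, 0.2]
finger_gap: 0.743
grip_force: 0.0
```

>>> drive_tool:
  series: [1.4,-1.25,0,0,0,0,0,0,0,0,2,0,0,0,3,0,0,0,3,0,0,0,3,0,0,0,1.5,0,0,0,0.5,0]

```text
time: 50.05
ee_pos: [0.3849, 0.3599, 0.1305]
eef_rot: [-3.14, 0.003, 1.538]
wrist_force: [-0.2, 0.3, 0.3]
finger_gap: 0.746
grip_force: 0.0
```

>>> drive_tool:
  series: [0,0,0,0,0,0,0,0,0,0,0,0,0,0,0,0,0,0,0,0,0,0,0,0,0,0,0,0,0,0,0,0]
  fingers: 3
  newtons: 30

```text
time: 50.85
ee_pos: [0.3859, 0.3622, 0.1332]
eef_rot: [3.14, -0.001, 1.539]
wrist_force: [0.4, 0.3, 5.8]
finger_gap: 0.496
grip_force: 30.0
```

>>> drive_tool:
  series: [0,0,-0.5,0,0,0,-1.5,0,0,0,-2,0,0,0,-2,0,0,0,-1.5,0,0,0,-0.5,0,-2,0,0,0,-3,0,0,0]

```text
time: 51.65
ee_pos: [0.3829, 0.3125, 0.2118]
eef_rot: [-3.141, -0.001, 1.542]
wrist_force: [1.0, 0.2, -1.8]
finger_gap: 0.496
grip_force: 30.0
```

>>> drive_tool:
  series: [-4,0,0,0,-4,0.5,0,0,-4,1,0,0,-4,1.5,0,0,-4,2,0,0,-4,2,0,0,-4,2,0,0,-4,1.5,0,0]

```text
time: 52.45
ee_pos: [0.4786, -0.0134, 0.2116]
eef_rot: [-3.141, -0.0, 1.539]
wrist_force: [0.8, 0.5, -1.2]
finger_gap: 0.502
grip_force: 30.0
```

>>> drive_tool:
  series: [-3.5,1,0,0,-3,0.4,0,0,-2,0,0,0,-1,0,0,0,0,0,0,0,0,0,0,0,0,0,0,0,0,0,0,0]

```text
time: 53.25
ee_pos: [0.4893, -0.1056, 0.2123]
eef_rot: [3.141, -0.0, 1.541]
wrist_force: [-0.0, -0.6, -1.7]
finger_gap: 0.491
grip_force: 30.0
```

>>> drive_tool:
  series: [-0.13,0.11,1,0,0,0,2,0,0,0,2.5,0,0,0,2,0,0,0,1.2,0,0,0,0.6,0,0,0,0.3,0,0,0,0,0]

```text
time: 54.05
ee_pos: [0.4906, -0.1082, 0.1163]
eef_rot: [3.141, 0.0, 1.539]
wrist_force: [0.1, 0.3, -1.8]
finger_gap: 0.495
grip_force: 30.0
```

>>> drive_tool:
  series: [0,0,0.1,0,0,0,0.1,0,0,0,0.1,0,0,0,0,0,0,0,0,0,0,0,0,0,0,0,0,0,0,0,0,0]

```text
time: 54.85
ee_pos: [0.4903, -0.1083, 0.1132]
eef_rot: [3.141, 0.0, 1.539]
wrist_force: [-1.1, 0.3, -0.6]
finger_gap: 0.498
grip_force: 30.0
```

>>> drive_tool:
  series: [0,0,0.1,0,0,0,0,0,0,0,0,0,0,0,0,0,0,0,0,0,0,0,0,0,0,0,0,0,0,0,0,0]

```text
time: 55.65
ee_pos: [0.4906, -0.1085, 0.1131]
eef_rot: [3.141, 0.001, 1.539]
wrist_force: [-1.3, 0.9, 7.8]
finger_gap: 0.499
grip_force: 30.0
```

>>> drive_tool:
  series: [0,0,0,0,0,0,0,0,0,0,0,0,0,0,-1,0,0,0,-4,0,0,0,-4.5,0,0,0,-4.5,0,0,0,-4,0]
  fingers: 9.4

```text
time: 56.45
ee_pos: [0.4902, -0.1081, 0.2951]
eef_rot: [3.14, 0.0, 1.539]
wrist_force: [1.0, -0.1, -0.4]
finger_gap: 1.001
grip_force: 0.0
```

>>> drive_tool:
  series: [3,0.4,0,0,4.5,0.6,0,0,4.5,0.6,0,0,4.5,0.6,0,0,4.5,0.6,0,0,4.5,0.6,0,0,4.5,0.6,0,0,4.5,0.6,0,0]
  fingers: 7.2

```text
time: 57.25
ee_pos: [0.5472, 0.2367, 0.2929]
eef_rot: [3.141, -0.0, 1.539]
wrist_force: [0.5, 0.5, 1.0]
finger_gap: 0.768
grip_force: 0.0
```

>>> drive_tool:
  series: [4.5,0.6,0,0,4,0.3,0,0,2.5,0,0,0,0,0,0,0,0,0,0,0,0,0,0,0,0,0,0,0,0,0,0,0]

```text
time: 58.05
ee_pos: [0.5603, 0.3433, 0.2925]
eef_rot: [3.141, 0.0, 1.537]
wrist_force: [-0.3, 0.3, 0.2]
finger_gap: 0.766
grip_force: 0.0
```

>>> drive_tool:
  series: [0.1,0,1,0,0,0,2.5,0,0,0,3,0,0,0,2,0,0,0,1,0,0,0,0.4,0,0,0,0,0,0,0,0,0]

```text
time: 58.85
ee_pos: [0.5604, 0.3462, 0.1942]
eef_rot: [3.14, -0.001, 1.539]
wrist_force: [0.1, 1.2, -0.0]
finger_gap: 0.767
grip_force: 0.0
```

>>> drive_tool:
  series: [0,0,0,0,0,0,0,0,0,0,0,0,0,0,0,0,0,0,0,0,0,0,0,0,0,0,0,0,0,0,0,0]
  fingers: 3
  newtons: 30

```text
time: 59.65
ee_pos: [0.5602, 0.3458, 0.1935]
eef_rot: [3.141, -0.0, 1.539]
wrist_force: [-0.5, 0.2, 2.7]
finger_gap: 0.495
grip_force: 30.0
```

>>> drive_tool:
  series: [0,0,-0.5,0,0,0,-1.5,0,0,0,-2,0,0,0,-2,0,0,0,-1.5,0,0,0,-0.5,0,-2,-0.2,0,0,-3,-0.4,0,0]

```text
time: 60.45
ee_pos: [0.5509, 0.2972, 0.2721]
eef_rot: [-3.14, -0.001, 1.542]
wrist_force: [0.2, -1.2, -2.2]
finger_gap: 0.494
grip_force: 30.0
```

>>> drive_tool:
  series: [-3.6,-0.6,0,0,-4,-0.8,0,0,-4,-0.9,0,0,-4,-1,0,0,-4,-1,0,0,-3.5,-0.9,0,0,-2.5,-0.6,0,0,-1.5,-0.3,0,0]

```text
time: 61.25
ee_pos: [0.4808, 0.0241, 0.2723]
eef_rot: [-3.139, 0.002, 1.536]
wrist_force: [0.0, 0.1, -1.6]
finger_gap: 0.493
grip_force: 30.0
```

>>> drive_tool:
  series: [-1,0,0,0,-0.5,0,0,0,0,0,0,0,0,0,1,0,0,0,1,0,0,0,1,0,0,0,1,0,0,0,0,0]

```text
time: 62.05
ee_pos: [0.4808, 0.0121, 0.2314]
eef_rot: [-3.138, 0.0, 1.539]
wrist_force: [-0.3, -0.0, -2.0]
finger_gap: 0.496
grip_force: 30.0
```

>>> drive_tool:
  series: [0,0.14,1,0,0,0,1.5,0,0,0,1.5,0,0,0,0.9,0,0,0,0.4,0,0,0,0.2,0,0,0,0,0,0,0,0,0]

```text
time: 62.85
ee_pos: [0.4839, 0.012, 0.1786]
eef_rot: [3.14, -0.0, 1.539]
wrist_force: [1.1, -0.2, -1.7]
finger_gap: 0.493
grip_force: 30.0
```

>>> drive_tool:
  series: [0,0,0.1,0,0,0,0.1,0,0,0,0,0,0,0,0,0,0,0,0,0,0,0,0,0,0,0,0,0,0,0,0,0]

```text
time: 63.65
ee_pos: [0.4835, 0.012, 0.1762]
eef_rot: [3.142, -0.0, 1.539]
wrist_force: [-0.2, -0.2, -2.4]
finger_gap: 0.494
grip_force: 30.0
```

>>> drive_tool:
  series: [0,-0.13,0.1,0,0,0,0.1,0,0,0,0,0,0,0,0,0,0,0,0,0,0,0,0,0,0,0,0,0,0,0,0,0]

```text
time: 64.45
ee_pos: [0.4823, 0.012, 0.1742]
eef_rot: [3.141, -0.0, 1.539]
wrist_force: [-0.3, 0.8, -1.6]
finger_gap: 0.493
grip_force: 30.0
```

>>> drive_tool:
  series: [0,0,0.1,0,0,0,0,0,0,0,0,0,0,0,0,0,0,0,0,0,0,0,0,0,0,0,0,0,0,0,0,0]

```text
time: 65.25
ee_pos: [0.4824, 0.012, 0.1734]
eef_rot: [3.141, 0.0, 1.539]
wrist_force: [0.4, 0.5, 5.5]
finger_gap: 0.494
grip_force: 30.0
```

>>> drive_tool:
  series: [0,0,0,0,0,0,0,0,0,0,0,0,0,0,0,0,0,0,-1,0,0,0,-3,0,0,0,-4,0,0,0,-3,0]
  fingers: 9.4

```text
time: 66.05
ee_pos: [0.4826, 0.0124, 0.2858]
eef_rot: [3.14, -0.0, 1.539]
wrist_force: [0.4, 0.0, 0.5]
finger_gap: 0.999
grip_force: 0.0
```

>>> drive_tool:
  series: [3,-0.2,0,0,4.5,-0.4,0,0,4.5,-0.4,0,0,4.5,-0.4,0,0,4.5,-0.4,0,0,4.5,-0.4,0,0,4.5,-0.4,0,0,4,0,0,0]

```text
time: 66.85
ee_pos: [0.4661, 0.3552, 0.2841]
eef_rot: [3.141, -0.001, 1.54]
wrist_force: [2.1, -0.2, 0.9]
finger_gap: 1.0
grip_force: 0.0
```

>>> drive_tool:
  series: [1.3,0,0,0,0,0,0,0,0,0,0,0,0,0,2,0,0,0,3,0,0,0,3,0,0,0,2,0,0,0,0.6,0]

```text
time: 67.65
ee_pos: [0.4675, 0.3617, 0.1753]
eef_rot: [-3.139, 0.004, 1.536]
wrist_force: [-0.4, 0.2, 0.8]
finger_gap: 1.003
grip_force: 0.0
```

>>> drive_tool:
  series: [0,0,0.4,0,0,0,0,0,0,0,0,0,0,0,0,0,0,0,0,0,0,0,0,0,0,0,0,0,0,0,0,0]

```text
time: 68.45
ee_pos: [0.4675, 0.3657, 0.1732]
eef_rot: [3.142, 0.0, 1.539]
wrist_force: [-0.9, 0.5, 0.0]
finger_gap: 0.999
grip_force: 0.0
```

>>> drive_tool:
  series: [0,0,0,0,0,0,0,0,0,0,0,0,0,0,0,0,0,0,0,0,0,0,0,0,0,0,0,0,0,0,0,0]
  fingers: 4
  newtons: 45

```text
time: 69.25
ee_pos: [0.4674, 0.3657, 0.1731]
eef_rot: [-3.141, 0.0, 1.539]
wrist_force: [-0.5, 0.3, -0.3]
finger_gap: 0.593
grip_force: 45.0
```

>>> drive_tool:
  series: [0,0,-0.5,0,0,0,-1.5,0,0,0,-2,0,0,0,-2,0,0,0,-1.5,0,0,0,-0.5,0,-1.5,0.2,0,0,-2.5,0.2,0,0]

```text
time: 70.05
ee_pos: [0.4691, 0.3253, 0.2519]
eef_rot: [-3.14, 0.0, 1.542]
wrist_force: [0.6, -0.5, -7.5]
finger_gap: 0.592
grip_force: 45.0
```

>>> drive_tool:
  series: [-3,0.2,0,0,-3,0.2,0,0,-3.5,0.2,0,0,-3.5,0.2,0,0,-3,0.1,0,0,-2.5,0.1,0,0,-1.5,0,0,0,-0.7,0,0,0]

```text
time: 70.85
ee_pos: [0.4722, 0.1144, 0.2519]
eef_rot: [-3.138, 0.003, 1.535]
wrist_force: [-0.1, 0.4, -7.4]
finger_gap: 0.592
grip_force: 45.0
```

>>> drive_tool:
  series: [0,0,0,0,0,0,1,0,0,0,2,0,0,0,2,0,0,0,1.5,0,0,0,0.8,0,0,0,0.3,0,0,0,0,0]

```text
time: 71.65
ee_pos: [0.4735, 0.119, 0.177]
eef_rot: [-3.141, -0.0, 1.54]
wrist_force: [0.3, -0.2, -7.2]
finger_gap: 0.591
grip_force: 45.0
```

>>> drive_tool:
  series: [0,0,0.6,0,0,0,0.7,0,0,0,0.5,0,0,0,0.3,0,0,0,0.1,0,0,0,0,0,0,0,0,0,0,0,0,0]

```text
time: 72.45
ee_pos: [0.4738, 0.1184, 0.1554]
eef_rot: [3.141, -0.0, 1.539]
wrist_force: [-0.2, 0.6, -7.2]
finger_gap: 0.593
grip_force: 45.0
```

>>> drive_tool:
  series: [0,0,0.1,0,0,0,0.1,0,0,0,0,0,0,0,0,0,0,0,0,0,0,0,0,0,0,0,0,0,0,0,0,0]

```text
time: 73.25
ee_pos: [0.4736, 0.1184, 0.1532]
eef_rot: [3.142, -0.0, 1.539]
wrist_force: [0.4, 0.4, -7.7]
finger_gap: 0.593
grip_force: 45.0
```

>>> drive_tool:
  series: [0,0,0.1,0,0,0,0,0,0,0,0,0,0,0,0,0,0,0,0,0,0,0,0,0,0,0,0,0,0,0,0,0]

```text
time: 74.05
ee_pos: [0.4736, 0.1183, 0.1531]
eef_rot: [3.141, 0.0, 1.539]
wrist_force: [-3.2, -1.3, 6.3]
finger_gap: 0.597
grip_force: 45.0
```

Contact. I'll release, rise, move well clear to the left and look.

>>> drive_tool:
  series: [0,0,0,0,0,0,0,0,0,0,0,0,0,0,0,0,0,0,-1,0,0,0,-3,0,0,0,-4,0,0,0,-4,0]
  fingers: 9.4

```text
time: 74.85
ee_pos: [0.4732, 0.1185, 0.274]
eef_rot: [-3.141, -0.0, 1.539]
wrist_force: [0.9, -0.2, 0.4]
finger_gap: 1.0
grip_force: 0.0
```

>>> drive_tool:
  series: [3,0,0,0,4,0,0,0,4,0,0,0,4,0,0,0,4,0,0,0,3,0,0,0,2,0,0,0,0,0,0,0]

```text
time: 75.65
ee_pos: [0.48, 0.3619, 0.2726]
eef_rot: [-3.141, -0.003, 1.543]
wrist_force: [1.1, 0.1, -0.1]
finger_gap: 1.002
grip_force: 0.0
```

Run:
```python
from h import *
u=arm.read_camera("top")[:,:,::-1];s=arm.read_camera("side")[:,:,::-1]
old=cv2.imread("pics/top0.png")
c=lambda i:cv2.resize(i[130:330,235:415],(360,400),interpolation=2)
a=np.hstack([c(old),c(u)])
b=cv2.resize(s[190:330,180:460],(400,200));b2=cv2.resize(u[120:320,235:555],(320,200))
cv2.imwrite("pics/f.png",np.vstack([a,np.hstack([b,b2])]))
```

```text
(no output)
```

View pics/f.png

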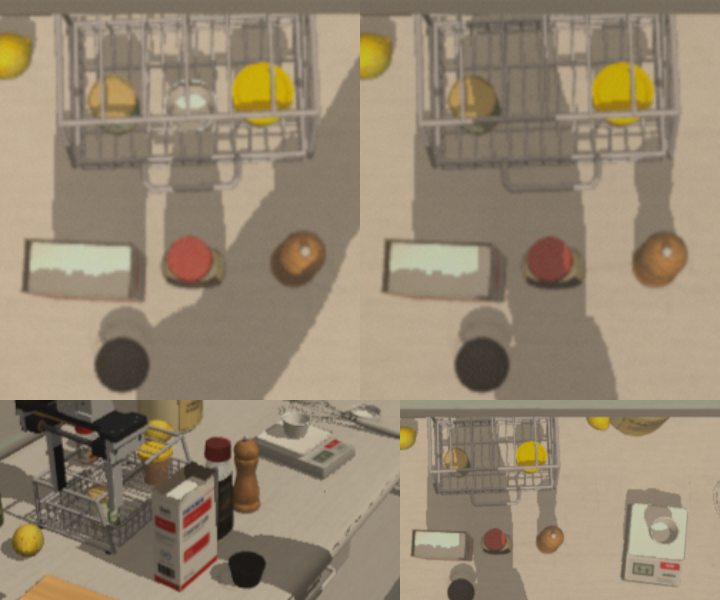

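The before and after views match. The salt box, mill and bottle are at the same pixels, the basket is home with the tin and tub standing, and the ramekin is on the tray.

```bash
python3 -c "
from rig import arm
print(arm.finish_job())"
```

```text
the job is handed in; nothing more can be done
None
```

I handed the job in at about 76 s: the ramekin stands upright on the middle of the scale's tray, the basket is fully home with the tin and tub still standing in it, and the salt box, mill and bottle are upright on their original spots.

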